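Seat a frame tube and lock its clamp through the guard window

TASK

A bicycle frame tube has to be set up for mitring. With the fingertips, push the bare steel tube lengthwise along its V-blocks until its far end is right up against the brass length stop, then reach down through the yellow-edged window in the guard's roof and press the red clamp lever all the way down so that it locks the tube there. Do not touch the guard, do not lift the tube, leave the other things on the bench as they are, and finish with the hand clear.

Things in the scene. Friction and masses are not known exactly. Their poses are not given: they have to be found in the camera images.
- machine: Bench tube-mitring machine, fixed; grey bed plate 300 x 400 mm, top 30 mm above the bench. Origin on the bench under the tube's line: x away from the robot, y along the tube (left), z up. Here the tube lies at x 0, axis 85 mm high, in V-blocks (tops 91 mm high) at y 5..35 and y -175..-145 mm; the plate ends at y -205 mm. Spindle head and motor (off, 153 mm high) at x 30..332, y 35..145 mm.
- guard: Box guard fixed over the machine's cutter and clamp: yellow angle frame, clear sheets; not to be touched. Origin and axes as the machine's: it fills x -185..100, y -50..170 mm, from the bed plate to its roof, top 185 mm above the bench. Roof 4 to 6 mm thick, 12 mm at the outer edges. The tube passes its right wall (y -50 mm) by a slot.
- window (a point): Centre of the open window in the guard's roof, at the roof's top face; axes as the machine's. The opening is 110 mm along x and 80 mm along y, with a yellow edge. The clamp lever moves in the plane y = 0 of this point.
- clamp_lever (a joint): Toggle clamp lever, rad: 0 open (45 deg up), 0.70 fully down on its stop (5 deg above level). Pivot axis along y, 40 mm in +x from the window's centre and 80 mm below the roof's top; it slopes up from there towards the robot (-x). It stays where left and takes about 5 to 15 N to press. Its arm brings a sprung pad down on the tube from about 0.60 on (5 N when fully down).
- lever_press (a point): Point on the upper face of the lever's red grip, 66 mm from the pivot; moves with the lever. The grip is 20 mm wide (y), 12 mm thick, from 37 to 87 mm from the pivot. Open: this point is 28 mm below the roof's top and 2 mm nearer the robot (-x) than the window's centre; fully down: 67 mm below the roof's top and 25 mm nearer.
- clamp_pad: Black rubber pad, 16 mm across and 12 mm high, under the clamp's arm; origin at the centre of its foot. It is raised clear of the tube when the lever is up and presses on the tube's top when the lever is down.
- tube_near_end (a point): Centre of the tube's free end outside the guard (machine's -y), the end to push; only the bench is under it. The tube is loose bare steel, 28.6 mm across, 360 mm long, about 0.24 kg; it slides along y in the V-blocks with about 1 to 3 N.
- tube_stop_end (a point): Centre of the tube's other end, inside the guard, which is to meet the stop; at the start 30 to 100 mm short of it.
- stop_face (a point): Point on the face of the brass length stop (40 mm wide, 65 mm high upright plate, fixed), on the tube's axis; axes as the machine's. The tube is home when its end touches this face.
- tube: The same tube; origin at its middle, y along it.
- bb_shell: Bystander: steel bottom-bracket shell, ring 40 mm across and 68 mm high, upright on the bed plate in front of the tube. Origin at its underside.
- flux_tub: Bystander: white tub with a red label, 84 mm across, 85 mm high, right of the machine. Origin at its underside.
- spray_can: Bystander: blue spray can, 60 mm across, 170 mm high, right of the machine. Origin at its underside.
- hammer: Bystander: hammer lying on the bench, right front.
- brush: Bystander: brush lying on the bench, left.
- lug: Bystander: copper-coloured frame lug, 75 mm long, 36 mm high, lying on the bench, right front.
- tin: Bystander: open aluminium tin, 80 mm across, 60 mm high, left back. Origin at its underside.

How it is judged:
By the outcome, as a careful person would: the job done as asked, in the order asked, and still so for the second after the job is handed in, with the robot touching nothing.
It also fails if it takes over 51 s, if anything falls off the work surface, if the arm or the gripper's body presses on something with over 40 N, if the wrist force passes 120 N, or if a joint passes its speed limit or range.

ROBOT

A 6-joint arm with a two-finger parallel gripper is mounted at the origin on the work surface. World frame = base frame: x ahead of the robot, y to its left, z up, the work surface at z = 0. Lengths are in m, angles in degrees, forces in N, time in s.
With the tool pointing down it reaches from about 0.25 to 0.775 m from the base axis. Payload 4 kg.
Tool frame: the origin (TCP) lies midway between the tips of the shut fingers; the grasp point (between the pads) lies 19 mm behind it (bot.tcp_to_grasp is the distance from the TCP to the grasp point, in m); z points along the fingers, y is the direction in which the jaws open and shut (so a half turn about z gives the same grasp; the last joint's range is limited). The gripper opens to 94 mm and grips with 3 to 60 N. Pads are 16 mm wide; open, the fingers measure 119 mm over their backs; the gripper's body (75 mm by 177 mm) begins 78 mm behind the grasp point.
Start: joints at [59.811, 4.996, 78.535, -0, 96.463, -5.907], TCP at [0.226, 0.501, 0.206] pointing down, gripper open.
Joint ranges: [-177.83, 177.83], [-43.37, 116.18], [15.69, 146.23], [-61.86, 241.86], [9.47, 152.12], [-147.06, 147.06]. Speed limits (degrees/s): [159.86, 159.86, 180, 180, 180, 180].

INTERFACE

Orientations are given as [roll, pitch, yaw] about the fixed x, y, z axes, in that order (R = Rz(yaw) Ry(pitch) Rx(roll)).
In Python, from station import bot gives the robot as it stands.
- The arm moves only by the shell command python3 -m crank 'ROWS'. ROWS is JSON, a list of rows, each a list of 3 entries, a list of its own where there are three numbers: the shift along the tool's x, y, z in cm, then the turn about the tool's z in rad, then the opening, from 0 (shut) to 1 (fully open). In form: [[[dx, dy, dz], roll, fingers], ...]. A call has 1 to 20 rows; each row shifts and turns the pose as measured when the row begins, along the tool's axes as they then stand; what a row does not reach is not made up. A row lasts 1/12 s, in which the tool goes at most 41.7 mm and 7.16 degrees, less where a joint would pass 70% of its speed; a pose out of reach is approached as far as the arm can. A call with a gripper value outside its range is refused whole. The fingers move at their own pace and stop on an object; the grip force is fixed at half the most. Time passes only in rows, so rows that do not move let the fingers close. It gives the time, the measured TCP pose, the force and the opening at its end, in the units of the state.
- bot.get_state(): the state, without advancing time (a new reading comes with each control period).
- bot.grab_frame(name): name is "scene" or "top"; returns the picture (420x560x3 uint8, red, green, blue); there is no depth.
- bot.get_calibration(name): a dict with "mtx" (3x3 intrinsics, pixels), "world_from_camera" (4x4, takes a point from camera to world coordinates). Camera axes: x right, y up, looking along -z (the intrinsics and any distortion apply to the point x, -y, -z); pixel columns grow to the right and rows downward; lengths in m; the calibration is good to about 2 mm. A picture is of the moment at which its call begins. get_calibration takes no time and is no camera call.
- bot.close_job(): hands the job in, once; it reports no verdict.
The state is a dict: "time_s": time; "joint_positions": joint angles; "qvel": joint speeds; "tau": joint torques, N m; "eef_pos": TCP position; "orientation": TCP orientation; "wrist_force": force on the tool from outside, world axes, zero at the start; "wrist_torque": the same for the moment, N m; "finger_gap": finger opening in m.
Only numpy, scipy, OpenCV 4.12 (cv2) and the standard library are available. Lean on these libraries where they do the work, as an engineer would, in place of code of your own. Each camera call takes 0.05 s, during which the arm holds its last target. There are 200 camera calls.

## Working session

There is one attempt and no reset: what is moved stays moved. The work goes in short steps, Python scripts to look and compute and a shell command to move; the robot and the scene stay as the last step left them, time stands still between calls to the robot, and variables do not carry over. Pictures are saved under pics/ and viewed, about 8 in all and at most 12, crops included, and the job is handed in when it is done.

```bash
mkdir -p pics; ls
python3 - <<'E'
from station import bot
import cv2
for n in("scene","top"):
    cv2.imwrite(f"pics/{n}0.png",bot.grab_frame(n)[:,:,::-1])
    c=bot.get_calibration(n);print(n,c)
print(bot.get_state())
E
```

```text
pics
scene {'mtx': array([[544.53817232,   0.        , 279.28867225],
       [  0.        , 544.53817232, 199.00106724],
       [  0.        ,   0.        ,   1.        ]]), 'world_from_camera': array([[ 0.84877397, -0.33803867,  0.40658653,  1.16963701],
       [ 0.52860559,  0.56080593, -0.63723845, -1.04878085],
       [-0.0126049 ,  0.75579532,  0.65468661,  1.2434181 ],
       [ 0.        ,  0.        ,  0.        ,  1.        ]])}
top {'mtx': array([[465.75041316,   0.        , 271.48407692],
       [  0.        , 465.75041316, 214.99983279],
       [  0.        ,   0.        ,   1.        ]]), 'world_from_camera': array([[-0.01195603,  0.9918753 , -0.12665089,  0.2767631 ],
       [-0.99984802, -0.01346603, -0.01107298,  0.02836006],
       [-0.0126885 ,  0.12649925,  0.99188555,  1.76768182],
       [ 0.        ,  0.        ,  0.        ,  1.        ]])}
{'time_s': 0.1, 'joint_positions': array([ 5.98114832e+01,  5.03515708e+00,  7.86147217e+01,  4.93348431e-04,
        9.64630701e+01, -5.90478295e+00]), 'qvel': array([-0.07086193, -0.03506764, -0.28616964,  0.07791882, -0.07585104,
       -0.05540085]), 'tau': array([ 1.56080401e-03, -3.41254950e+01, -3.03301513e+01,  7.19031016e-02,
        3.04356928e-02, -1.17182499e-04]), 'eef_pos': array([0.22592347, 0.50091952, 0.2044306 ]), 'orientation': array([-1.79887701e+02, -1.21073917e-02,  1.55716309e+02]), 'wrist_force': array([-0.02118333, -0.97192066,  0.26202427]), 'wrist_torque': array([-0.00180111, -0.01470842, -0.0127504 ]), 'finger_gap': 0.09394661630847297}
```

View pics/scene0.png

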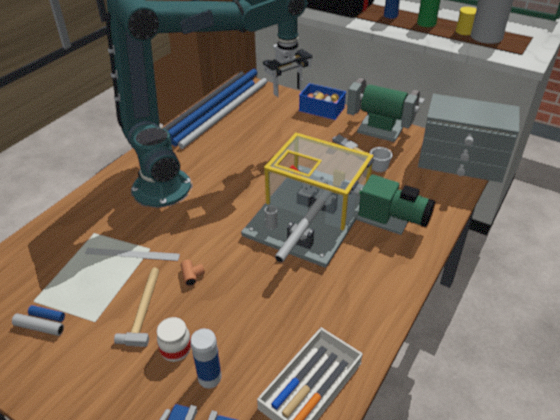

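View pics/top0.png

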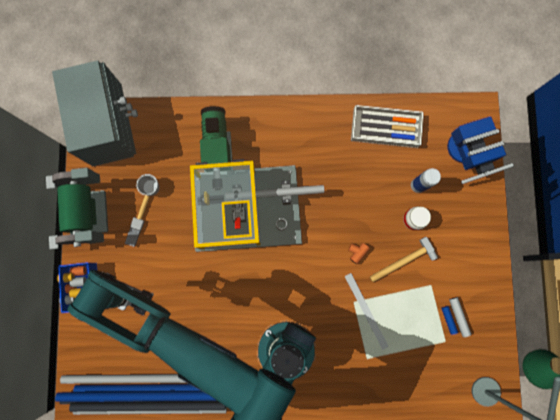

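The pictures show the machine in the middle. In the top view the guard is at about (190-257, 162-247), the window at (223-250, 202-237) and the tube's near end at (325, 188). In the scene view the near end is at about (281, 254). Next I'll measure them on enlarged crops.

```bash
cat > h.py <<'E'
import numpy as np,cv2
from station import bot
def ray(n,u,v):
    c=bot.get_calibration(n);T=c["world_from_camera"];p=np.linalg.inv(c["mtx"])@[u,v,1]
    return T[:3,3],T[:3,:3]@(p*[1,-1,-1])
def on(n,u,v,z):
    o,d=ray(n,u,v);return o+d*(z-o[2])/d[2]
def px(n,P):
    c=bot.get_calibration(n);T=c["world_from_camera"];q=T[:3,:3].T@(np.array(P)-T[:3,3])*[1,-1,-1]
    q=c["mtx"]@q;return q[:2]/q[2]
def crop(n,img,x,y,w,h,s,f):
    cv2.imwrite(f,cv2.resize(img[y:y+h,x:x+w,::-1],None,fx=s,fy=s,interpolation=cv2.INTER_CUBIC))
E
python3 - <<'E'
from h import *
t=cv2.imread("pics/top0.png")[:,:,::-1];s=cv2.imread("pics/scene0.png")[:,:,::-1]
a=np.zeros((560,800,3),np.uint8)
crop("top",t,180,150,160,110,5,"pics/t1.png");crop("scene",s,235,125,150,140,4,"pics/s1.png")
hsv=cv2.cvtColor(t.copy(),cv2.COLOR_RGB2HSV)
m=cv2.inRange(hsv,(22,150,120),(35,255,255));m[:,:180]=0;m[:,270:]=0
cs,h=cv2.findContours(m,cv2.RETR_CCOMP,cv2.CHAIN_APPROX_NONE)
for c,hh in zip(cs,h[0]):
    if cv2.contourArea(c)>200:
        r=cv2.minAreaRect(c);print(r,hh[3],[np.round(on("top",*p,.185),4)[:2].tolist() for p in cv2.boxPoints(r)])
E
```

```text
((236.17767333984375, 218.9873046875), (36.76347732543945, 28.285079956054688), 85.91438293457031) -1 [[0.5275, 0.2201], [0.5332, 0.1229], [0.4065, 0.1147], [0.4009, 0.211]]
((236.20050048828125, 218.80709838867188), (32.84489059448242, 24.50898551940918), 85.91438293457031) 0 [[0.5217, 0.2131], [0.5266, 0.1288], [0.4135, 0.1215], [0.4086, 0.2049]]
((223.59410095214844, 203.8799591064453), (83.23856353759766, 64.87211608886719), 86.09950256347656) -1 [[0.6598, 0.3332], [0.6721, 0.1076], [0.3828, 0.0904], [0.3706, 0.3108]]
((223.38323974609375, 203.865478515625), (76.87557220458984, 59.063804626464844), 85.91438293457031) 2 [[0.6488, 0.3234], [0.6606, 0.1182], [0.3935, 0.1012], [0.3817, 0.302]]
```

View pics/t1.png

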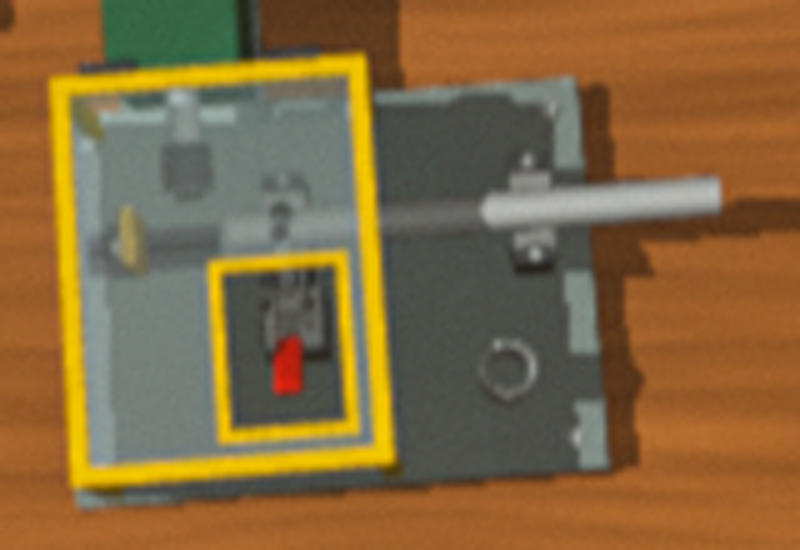

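View pics/s1.png

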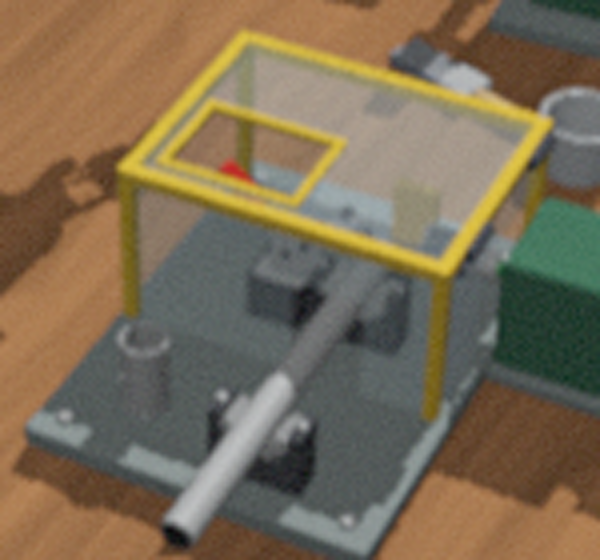

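The top crop shows the tube end at crop (720, 195), the stop's face at about (145, 240), the red grip at (287, 367) and the tube's far end at about (222, 232). The scene crop shows the near end at (178, 535).

```bash
cat >> h.py <<'E'
yaw=np.radians(3.3);R=np.array([[np.cos(yaw),-np.sin(yaw),0],[np.sin(yaw),np.cos(yaw),0],[0,0,1]])
M=np.array([.5672,.1530,0])
loc=lambda P:np.round((R.T@(np.array(P)-M))*1000,1)
wld=lambda x,y,z:np.round(M+R@np.array([x,y,z])/1000,4)
def tri(a,b):
    A=[];B=[]
    for n,p in(("top",a),("scene",b)):
        o,d=ray(n,*p);d=d/np.linalg.norm(d);q=np.eye(3)-np.outer(d,d);A.append(q);B.append(q@o)
    return np.linalg.lstsq(np.vstack(A),np.hstack(B),rcond=None)[0]
E
python3 - <<'E'
from h import *
c=lambda x,y:(180+(x+.5)/5-.5,150+(y+.5)/5-.5)
d=lambda x,y:(235+(x+.5)/4-.5,125+(y+.5)/4-.5)
for nm,p,z in(("near",c(720,195),.09),("farvisible",c(222,232),.0993),("midtube",c(490,212),.0993),("stopface",c(146,240),.095),("shell",c(508,370),.098),("tip",c(287,340),.17),("plate R front",c(608,468),.03),("plate R back",c(575,80),.03)):
    P=on("top",*p,z);print(nm,P.round(4),loc(P))
P=tri(c(720,195),d(178,533));print("near tri",P,loc(P))
P=tri(c(508,345),d(145,325));print("shell top tri?",P,loc(P))
for f,(x,y) in(("scene win corners",(0,0)),):
  for q in((158,162),(298,200),(342,143),(213,103)):
    P=on("scene",*d(*q),.185);print(f,P.round(4),loc(P))
P=on("scene",*d(178,533),.085);print("near scene",P,loc(P))
print("window",loc([.4674,.1671,.185]),"corner scene guard",[loc(on("scene",*d(*q),.185)) for q in((122,165),(447,270),(550,122),(245,35))])
E
```

```text
near [ 0.5856 -0.1444  0.09  ] [   1.3 -298.    90. ]
farvisible [0.5618 0.2188 0.0993] [-1.6 66.  99.3]
midtube [0.5737 0.0238 0.0993] [  -0.9 -129.4   99.3]
stopface [0.5574 0.2747 0.095 ] [ -2.8 122.1  95. ]
shell [0.4582 0.0123 0.098 ] [-116.9 -134.1   98. ]
tip [0.4733 0.1656 0.17  ] [-93.  18. 170.]
plate R front [ 0.3911 -0.0618  0.03  ] [-188.2 -204.3   30. ]
plate R back [ 0.6872 -0.0426  0.03  ] [ 108.5 -202.2   30. ]
near tri [ 0.58713132 -0.14408621  0.08670216] [   2.8 -297.7   86.7]
shell top tri? [0.46965737 0.00894175 0.11824967] [-105.7 -138.2  118.2]
scene win corners [0.4107 0.1134 0.185 ] [-158.6  -30.5  185. ]
scene win corners [0.5307 0.1284 0.185 ] [-37.9 -22.4 185. ]
scene win corners [0.5246 0.2112 0.185 ] [-39.2  60.5 185. ]
scene win corners [0.4067 0.2047 0.185 ] [-157.2   60.9  185. ]
near scene [ 0.587132 -0.141979  0.085   ] [   2.9 -295.6   85. ]
window [-98.8  19.8 185. ] corner scene guard [array([-182.1,  -47.3,  185. ]), array([ 98.6, -46.4, 185. ]), array([ 98.6, 164.9, 185. ]), array([-179.5,  161.8,  185. ])]
```

```bash
python3 -m crank '[[[0,0,-4],0,0],[[0,0,-4],0,0],[[0,0,-2],0,0],[[0,0,0],0.12,0],[[0,0,0],0.12,0],[[0,0,0],0.12,0],[[0,0,0],0.12,0],[[0,0,0],0.12,0],[[0,0,0],0.12,0],[[0,0,0],0.12,0],[[0,0,0],0.12,0],[[0,0,0],0.12,0],[[0,0,0],0,0]]'
```

```text
time_s: 1.18
eef_pos: [0.2228, 0.4955, 0.2941]
orientation: [-179.0, 1.6, 91.3]
wrist_force: [-1.5, -0.2, -0.4]
finger_gap: 0.0108
```

```bash
python3 -m crank '[[[0,0,0],-0.04,0],[[-2,1,0],0,0],[[-3.5,1.6,0],0,0],[[-3.5,1.6,0],0,0],[[-3.5,1.6,0],0,0],[[-3.5,1.6,0],0,0],[[-3.5,1.6,0],0,0],[[-3.5,1.6,0],0,0],[[-3.5,1.6,0],0,0],[[-3.5,1.6,0],0,0],[[-3.5,1.6,0],0,0],[[-3.5,1.6,0],0,0],[[-3.5,1.6,0],0,0],[[-3.5,1.6,0],0,0],[[-3.5,1.6,0],0,0],[[0,0,0],0,0],[[0,0,0],0,0]]'
```

```text
time_s: 2.6
eef_pos: [0.4917, 0.0216, 0.2929]
orientation: [-178.1, 1.8, 97.3]
wrist_force: [0.9, -0.6, 0.4]
finger_gap: 0.0003
```

```bash
python3 -m crank '[[[0,0,0],0.065,0],[[-3,1.1,0],0,0],[[-3,1.1,0],0,0],[[-3,1.1,0],0,0],[[-3,1.1,0],0,0],[[-3,1.1,0],0,0],[[-3,1.1,0],0,0],[[-3,1.1,0],0,0],[[0,0,0],0,0],[[0,0,0],0,0]]'
```

```text
time_s: 3.43
eef_pos: [0.5856, -0.1763, 0.2949]
orientation: [-178.0, 1.5, 95.7]
wrist_force: [0.3, 0.6, 0.2]
finger_gap: 0.0005
```

```bash
python3 -m crank '[[[0,0.2,3],0.035,0],[[0,0.2,3.5],0,0],[[0,0.2,3.5],0,0],[[0,0.2,3.5],0,0],[[0,0.2,3.5],0,0],[[0,0.1,3],0,0],[[0,0.1,2],0,0],[[0,0,0],0,0],[[0,0,0],0,0]]'
python3 - <<'E'
from h import *
t=bot.grab_frame("top").copy();s=bot.grab_frame("scene").copy()
crop("s",s,235,150,150,140,4,"pics/s2.png")
E
```

```text
time_s: 4.18
eef_pos: [0.5909, -0.1622, 0.0729]
orientation: [-178.6, 1.5, 95.3]
wrist_force: [-0.3, 0.3, 1.5]
finger_gap: 0.0003
```

View pics/s2.png

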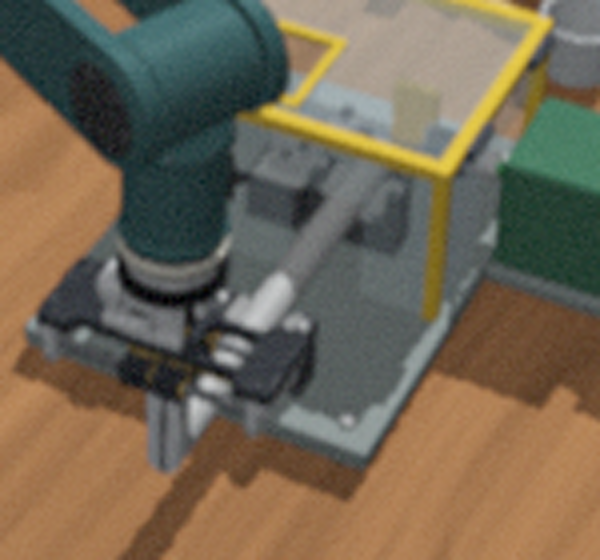

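The closed fingers stand at crop (165, 440), just beyond the tube's near end and clear of it. Now I'll push.

```bash
python3 -m crank '[[[0.4,-0.3,0],0.03,0],[[0.6,0,0],0,0],[[0.6,0,0],0,0],[[0.6,0,0],0,0],[[0.6,0,0],0,0],[[0.6,0,0],0,0],[[0.6,0,0],0,0]]'
```

```text
time_s: 4.87
eef_pos: [0.5921, -0.1234, 0.0849]
orientation: [-179.8, 2.2, 93.6]
wrist_force: [-0.9, -1.6, -0.3]
finger_gap: 0.0004
```

```bash
python3 -m crank '[[[-0.4,0,0],0,0],[[0,-0.3,0.6],0,0],[[0,-0.3,0.4],0,0],[[0,-0.1,0],0,0],[[0,0,0],0,0]]'
```

```text
time_s: 5.28
eef_pos: [0.5847, -0.1255, 0.0741]
orientation: [-179.8, 2.0, 93.7]
wrist_force: [0.1, 0.6, -0.2]
finger_gap: 0.0007
```

```bash
python3 -m crank '[[[0.6,-0.05,0.1],0,0],[[0.6,-0.05,0.1],0,0],[[0.6,-0.05,0.1],0,0],[[0.5,-0.05,0.1],0,0]]'
```

```text
time_s: 5.62
eef_pos: [0.5833, -0.1077, 0.0721]
orientation: [179.8, 2.7, 93.5]
wrist_force: [0.1, -4.6, 2.6]
finger_gap: 0.0004
```

```bash
python3 -m crank '[[[0.5,0,0],0,0],[[0.5,0,0],0,0],[[0.4,0,0.05],0,0]]';python3 -m crank '[[[0.3,0,0.05],0,0],[[0.3,0,0.05],0,0]]'
```

```text
time_s: 5.87
eef_pos: [0.5825, -0.0927, 0.0718]
orientation: [179.8, 2.7, 93.5]
wrist_force: [0.0, -3.1, 2.3]
finger_gap: 0.0005
time_s: 6.03
eef_pos: [0.5824, -0.0885, 0.0715]
orientation: [179.7, 3.1, 93.5]
wrist_force: [-0.4, -15.1, 4.0]
finger_gap: 0.0007
```

```bash
python3 -m crank '[[[0.3,0,0.05],0,0],[[0.3,0,0.05],0,0]]'
python3 - <<'E'
from h import *
t=bot.grab_frame("top").copy();crop("t",t,180,150,160,110,5,"pics/t3.png")
E
```

```text
time_s: 6.2
eef_pos: [0.5824, -0.0889, 0.0716]
orientation: [179.7, 4.0, 93.4]
wrist_force: [-0.7, -11.1, 3.9]
finger_gap: 0.0
```

View pics/t3.png

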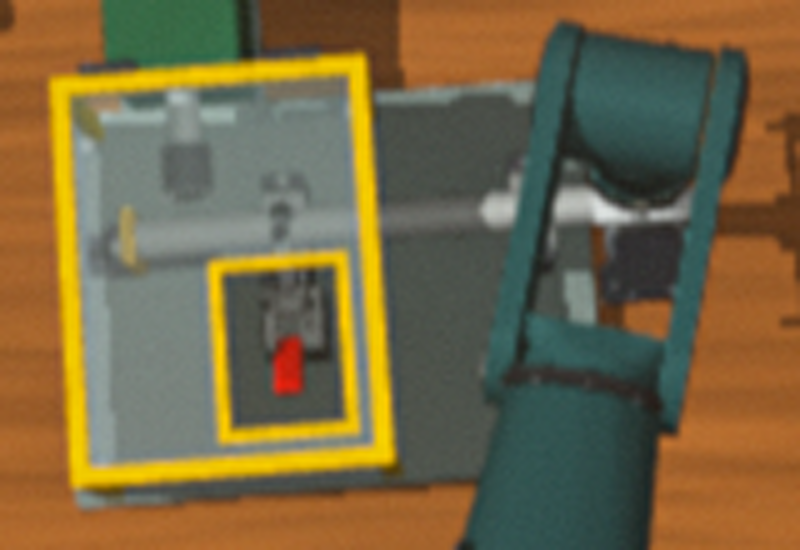

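The tube's far end now meets the stop at crop (137, 240). The push force stalled at 11-15 N, so the tube is home. Next I'll back off and rise.

```bash
python3 -m crank '[[[-1,0,0],0,0],[[-1.5,0,0],0,0],[[-1.5,0,0],0,0],[[0,0,-2],0,0],[[0,0,-3.5],0,0],[[0,0,-3.5],0,0],[[0,0,-3.5],0,0],[[0,0,-3.5],0,0],[[0,0,-3.5],0,0],[[0,0,-3.5],0,0],[[0,0,-2],0,0],[[0,0,0],0,0],[[0,0,0],0,0]]'
```

```text
time_s: 7.33
eef_pos: [0.5796, -0.109, 0.3169]
orientation: [-178.6, 1.6, 94.0]
wrist_force: [-0.3, 0.4, -0.2]
finger_gap: 0.0004
```

```bash
python3 -m crank '[[[2,-0.7,0],0,0],[[3.2,-1.05,0],0,0],[[3.2,-1.05,0],0,0],[[3.2,-1.05,0],0,0],[[3.2,-1.05,0],0,0],[[3.2,-1.05,0],0,0],[[3.2,-1.05,0],0,0],[[3.2,-1.05,0],0,0],[[2.5,-0.8,0],0,0],[[0,0,0],0,0],[[0,0,0],0,0]]'
```

```text
time_s: 8.25
eef_pos: [0.4588, 0.1636, 0.2785]
orientation: [-175.4, 0.8, 94.0]
wrist_force: [-0.2, -0.5, -0.1]
finger_gap: 0.0005
```

```bash
python3 -m crank '[[[0.2,0.6,0],0,0],[[0.1,0.4,1],0,0],[[0.1,0.2,2],0,0],[[0,0.2,2],0,0],[[0,0.2,2],0,0],[[0,0,0.5],0,0],[[0,0,0],0,0],[[0,0,0],0,0]]'
python3 - <<'E'
from h import *
s=bot.grab_frame("scene").copy();crop("s",s,235,90,150,140,4,"pics/s4.png")
E
```

```text
time_s: 8.92
eef_pos: [0.4713, 0.1599, 0.1887]
orientation: [-174.7, 1.0, 93.4]
wrist_force: [-1.0, -0.7, -0.7]
finger_gap: 0.0007
```

View pics/s4.png

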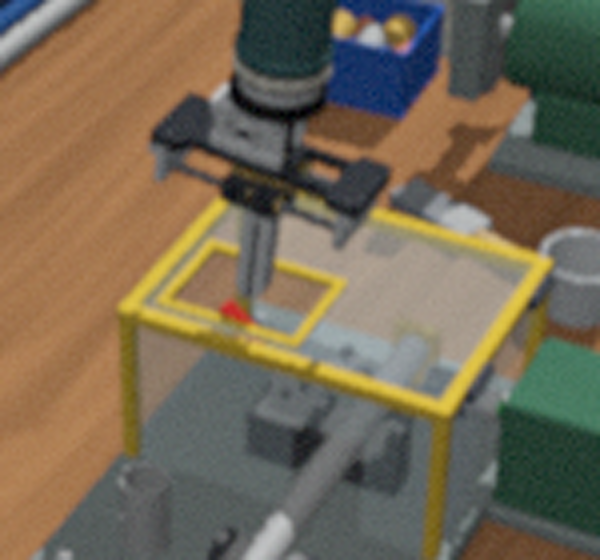

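The fingers stand over the window at about crop (255, 300), with the red grip just in front at (237, 313). The +x side prong of the gripper at (345, 240) hangs low because the tool is tilted, so I'll check its height.

Run:
```python
from h import *
from scipy.spatial.transform import Rotation as Ro
st=bot.get_state();p=st["eef_pos"];A=Ro.from_euler("xyz",st["orientation"],degrees=True).as_matrix()
print(A.round(3))
c=lambda u,n=None:((px("scene",u)-[235,90])*4).round()
print("tcp",c(p),"lever tip area",c([.455,.166,.165]))
for yy in(-.088,.088):
  for h in(.04,.06,.08,.097,.12):
    q=p+A@[0,yy,-h];print(yy,h,c(q),q.round(3))
```

```text
[[-0.059  0.994 -0.091]
 [ 0.998  0.058 -0.022]
 [-0.017 -0.092 -0.996]]
tcp [252. 290.] lever tip area [238. 303.]
-0.088 0.04 [159. 212.] [0.388 0.156 0.237]
-0.088 0.06 [161. 192.] [0.389 0.156 0.257]
-0.088 0.08 [163. 172.] [0.391 0.157 0.277]
-0.088 0.097 [164. 154.] [0.393 0.157 0.294]
-0.088 0.12 [167. 129.] [0.395 0.158 0.317]
0.088 0.04 [357. 290.] [0.563 0.166 0.221]
0.088 0.06 [361. 270.] [0.564 0.166 0.241]
0.088 0.08 [364. 249.] [0.566 0.167 0.261]
0.088 0.097 [367. 231.] [0.568 0.167 0.277]
0.088 0.12 [371. 207.] [0.57  0.168 0.3  ]
```

```bash
python3 -c "
from station import bot;print(bot.get_state()['joint_positions'])"; python3 -m crank '[[[0,0,-2],0,0],[[0,0,-2],0,0],[[0,0,-1],0,0],[[0,0,0],-0.12,0],[[0,0,0],-0.12,0],[[0,0,0],-0.12,0],[[0,0,0],-0.12,0],[[0,0,0],-0.12,0],[[0,0,0],-0.12,0],[[0,0,0],-0.12,0],[[0,0,0],-0.12,0],[[0,0,0],-0.12,0],[[0,0,0],-0.12,0],[[0,0,0],-0.12,0],[[0,0,0],-0.12,0],[[0,0,0],0,0],[[0,0,0],0,0]]'
```

```text
[12.30296787  2.77028243 82.93381436 -0.13670074 99.68523275  8.92771684]
time_s: 10.38
eef_pos: [0.486, 0.1609, 0.262]
orientation: [-179.2, -3.1, 179.0]
wrist_force: [-0.5, -0.1, -0.7]
finger_gap: 0.0008
```

```bash
python3 -m crank '[[[0.4,0.2,0],-0.08,0],[[0.4,0.2,0],0,0],[[0.3,0.2,1],0,0],[[0.3,0,2],0,0],[[0,0,2],0,0],[[0,0,1.5],0,0],[[0,0,0.5],0,0],[[0,0,0],0,0],[[0,0,0],0,0]]'
```

```text
time_s: 11.13
eef_pos: [0.4694, 0.1666, 0.1961]
orientation: [-179.5, -2.4, -178.0]
wrist_force: [1.1, -0.3, 0.4]
finger_gap: 0.0001
```

```bash
python3 -m crank '[[[0,0,1],0,0],[[0,0,1],0,0],[[0,0,1],0,0],[[0,0,0.8],0,0],[[0,0,0.8],0,0]]'
```

```text
time_s: 11.55
eef_pos: [0.4707, 0.1668, 0.1515]
orientation: [-179.6, -1.9, -178.2]
wrist_force: [0.5, -0.0, 0.2]
finger_gap: 0.0006
```

```bash
python3 -m crank '[[[0,0,0.7],0,0],[[0.1,0,0.7],0,0]]'
python3 - <<'E'
from h import *
s=bot.grab_frame("scene").copy();crop("s",s,235,110,100,80,8,"pics/s5.png")
E
```

```text
time_s: 11.72
eef_pos: [0.4704, 0.1668, 0.1381]
orientation: [-179.6, -1.7, -178.2]
wrist_force: [-0.1, 0.3, 8.6]
finger_gap: 0.0008
```

View pics/s5.png

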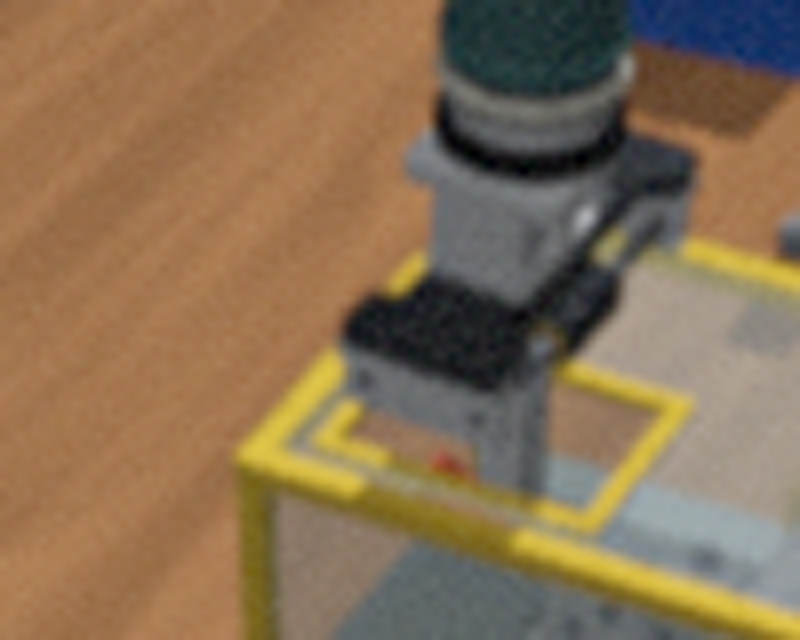

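The fingers are through the window without touching its edge, and the red grip shows at crop (445, 465). They sit close to the pivot side of the grip, so I'll lift a little, move 12 mm towards the robot and press again.

```bash
python3 -m crank '[[[0,0,-1.5],0,0],[[0,0,-1.5],0,0],[[0.7,0,0],0,0],[[0.6,0,0],0,0],[[0,0,0],0,0]]'; python3 -m crank '[[[0,0,0.8],0,0],[[0,0,0.8],0,0],[[0,0,0.7],0,0],[[0,0,0.7],0,0]]'
```

```text
time_s: 12.18
eef_pos: [0.4554, 0.1662, 0.1638]
orientation: [-179.6, -2.0, -178.2]
wrist_force: [0.0, -0.3, 0.2]
finger_gap: 0.0006
time_s: 12.52
eef_pos: [0.4532, 0.166, 0.1317]
orientation: [-179.6, -2.0, -178.2]
wrist_force: [-1.2, -0.0, 7.4]
finger_gap: 0.0001
```

```bash
python3 -m crank '[[[0,0,0.5],0,0],[[0,0,0.5],0,0],[[0,0,0.4],0,0]]'; python3 -m crank '[[[0,0,0.4],0,0],[[0,0,0.4],0,0]]'
```

```text
time_s: 12.77
eef_pos: [0.4499, 0.1658, 0.1167]
orientation: [-179.6, -2.3, -178.2]
wrist_force: [-3.9, -0.6, 29.4]
finger_gap: 0.0006
time_s: 12.93
eef_pos: [0.45, 0.1658, 0.1168]
orientation: [-179.6, -2.1, -178.2]
wrist_force: [-7.3, -1.9, 22.8]
finger_gap: 0.0005
```

The tip has stopped at z 0.117, where the lever's stop is expected, under 23-29 N. I'll give one firmer press and then withdraw.

```bash
python3 -m crank '[[[0,0,0.7],0,0],[[0,0,0.7],0,0]]'; python3 -m crank '[[[0.1,0,-1.5],0,0],[[0,0,-2],0,0],[[0,0,-3],0,0],[[0,0,-3],0,0],[[0,0,-3],0,0],[[0,0,-3],0,0],[[0,0,0],0,0]]'; python3 -m crank '[[[3,0,0],0,0],[[3.5,0,0],0,0],[[3.5,0,0],0,0],[[3,0,0],0,0],[[0,0,0],0,0],[[0,0,0],0,0]]'
python3 - <<'E'
from h import *
s=bot.grab_frame("scene").copy();t=bot.grab_frame("top").copy()
f=lambda im,x,y:cv2.resize(im[y:y+100,x:x+100,::-1],(400,400),interpolation=cv2.INTER_CUBIC)
cv2.imwrite("pics/f.png",np.hstack([f(t,180,155),f(s,255,130)]))
cv2.imwrite("pics/full.png",np.hstack([cv2.resize(im[:,:,::-1],(400,300)) for im in(t,s)]))
E
```

```text
time_s: 13.1
eef_pos: [0.4501, 0.1658, 0.1166]
orientation: [-179.6, -1.8, -178.1]
wrist_force: [-12.1, -2.8, 34.8]
finger_gap: 0.0006
time_s: 13.68
eef_pos: [0.4514, 0.1662, 0.2717]
orientation: [-179.5, -2.3, -178.1]
wrist_force: [0.3, 0.4, 1.1]
finger_gap: 0.0002
time_s: 14.18
eef_pos: [0.318, 0.1614, 0.2672]
orientation: [-179.4, -2.9, -178.3]
wrist_force: [-0.5, -0.4, 0.4]
finger_gap: 0.0003
```

View pics/f.png

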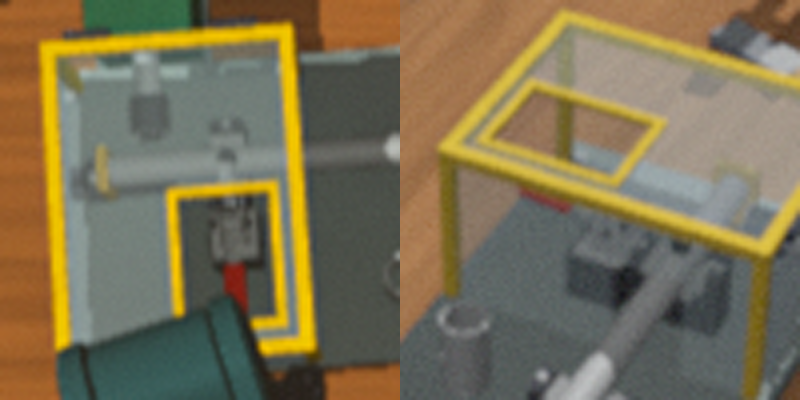

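View pics/full.png

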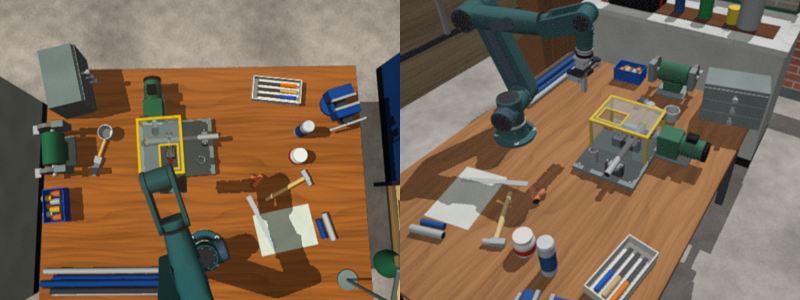

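The lever lies flat (red grip at (235, 290) left, (545, 195) right). The tube's end meets the stop at (105, 172), nothing else has moved, and the hand is clear. I'll hand it in.

```bash
python3 -c "
from station import bot;print(bot.close_job())"
```

```text
the job is handed in; nothing more can be done
None
```

The tube was pushed home against the brass stop, the clamp lever was pressed down to its stop, and the job was handed in at about 14 s.

- **Tube:** The push stalled at 11–15 N with the hand where the tube's end was expected to meet the stop. The last picture still shows the end at the stop.
- **Lever:** The first press landed too near the pivot, reading about 9 N, so I lifted, moved about 15 mm towards the robot and pressed again. The tip then stopped at z ≈ 0.117 m, within about 1 mm of where I expected the lever's stop. It did not move under a peak reading of about 35 N. The last pictures show the lever lying down, but the clamp pad pressing on the tube was not measured.
- **Rest of the scene:** The wrist force was back near 0 and the hand was well clear of the guard. The other things on the bench looked unmoved, judged by eye from the full pictures.
- **Tool tilt:** The tool drifted 2–5° off vertical during moves. I turned the gripper a quarter turn before entering the window, which I estimated left about 1 cm over the guard's roof. I saw no guard contact, but the forces during the moves were not logged continuously.

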